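Stow the shoemaker's hand tools in the tab-locked tray

TASK

Pinch the two orange tabs on the tray's knob and turn it to swing the yellow keeper bar fully open, then lay every hand tool on the bench flat in the tray, one to a lane, all with the butt of the handle towards the red rim. Then pinch and turn the knob back so that the bar lies across the tools, fully closed and latched with both tabs sprung out, and leave the bottle, glue pot and tape dispenser where they stand.

Things in the scene. Friction and masses are not known exactly. Their poses are not given: they have to be found in the camera images.
- tray: Fixed wooden tray, 200 (x) x 290 (y) mm; origin: centre of its underside, on the table. Floor top 6 mm above the table; rim 8 mm thick, its top 16 mm above the table, RED on the -x side, brown elsewhere. Five grey-floored lanes along its x, centred at tray y = -66, -22, 22, 66, 110 mm. The tab-lock knob stands at tray x 0, y -114 mm.
- lane_mid (a point): Middle of the middle lane (tray x 0, y 22 mm) on the floor; axes as the tray's. Lanes are 184 mm long and 34 mm wide between wooden fins 10 mm thick, 16 mm above the table, that stand only at tray x -90 to -45 and 35 to 80 mm, leaving room for fingers. A tool lies well with its handle's centre at tray x = -25 mm (-50 to 0).
- knob_grip (a point): On the knob's upright axis, 56 mm above the table, amid its ORANGE tabs (43 to 68 mm above the table). Turns with the knob: z up, +y along the yellow keeper bar, tabs stick out along +x and -x. Tab faces are 18 mm wide, 58 mm apart at rest, 40 mm fully pressed. Black core between them 66 mm high; black disc below, radius 24 mm, its top 41 mm up; metal base under that, radius 31 mm.
- keeper (a joint): Angle (rad) of the knob and its keeper bar. 0 = closed, bar across the lanes along tray +y; grows clockwise seen from above to 1.4 = open, bar nearly along tray +x. Latched at 0 and 1.4 (0.07 play); turns (0.06 N m) only with both tabs pressed 6 mm or more. Let go at either end, the tabs spring out and latch; part-way it stays there, tabs half in.
- tab_a (a joint): Travel (m) of the orange tab on the knob's +x side: 0 = standing out (latched), 0.0055 = just clear of its notch, 0.009 = fully pressed. Spring: 3 N at first, 6.6 N fully pressed.
- tab_b (a joint): The same for the tab on the knob's -x side.
- keeper_tip (a point): Free end of the yellow keeper bar (16 mm wide, 32 to 39 mm above the table, above tools lying in the lanes), 240 mm from the knob's axis.
- awl: Loose hand tool, about 90 g, may be absent: light-wood handle, thin round steel point 6 mm thick. Square handle 80 x 20 x 20 mm, brass band near its working end; origin: the handle's centre (10 mm above what it lies on); +x points to the working end, 90 mm away; the plain butt is at -40 mm. Balances 3 to 15 mm ahead of the origin.
- awl_tip (a point): Tip of the working end of the awl, on its axis, 90 mm from the handle's centre.
- knife: Loose hand tool, about 90 g, may be absent: blue handle, flat steel blade 16 x 3 mm. Square handle 80 x 20 x 20 mm, brass band near its working end; origin: the handle's centre (10 mm above what it lies on); +x points to the working end, 90 mm away; the plain butt is at -40 mm. Balances 3 to 15 mm ahead of the origin.
- knife_tip (a point): Tip of the working end of the knife, on its axis, 90 mm from the handle's centre.
- punch: Loose hand tool, about 90 g, may be absent: green handle, dark round steel shank 14 mm thick. Square handle 80 x 20 x 20 mm, brass band near its working end; origin: the handle's centre (10 mm above what it lies on); +x points to the working end, 90 mm away; the plain butt is at -40 mm. Balances 3 to 15 mm ahead of the origin.
- punch_tip (a point): Tip of the working end of the punch, on its axis, 90 mm from the handle's centre.
- rasp: Loose hand tool, about 90 g, may be absent: black handle, dark flat steel blade 12 x 6 mm. Square handle 80 x 20 x 20 mm, brass band near its working end; origin: the handle's centre (10 mm above what it lies on); +x points to the working end, 90 mm away; the plain butt is at -40 mm. Balances 3 to 15 mm ahead of the origin.
- rasp_tip (a point): Tip of the working end of the rasp, on its axis, 90 mm from the handle's centre.
- creaser: Loose hand tool, about 90 g, may be absent: dark-wood handle, narrow brass shank with a 14 mm wide brass end. Square handle 80 x 20 x 20 mm, brass band near its working end; origin: the handle's centre (10 mm above what it lies on); +x points to the working end, 90 mm away; the plain butt is at -40 mm. Balances 3 to 15 mm ahead of the origin.
- creaser_tip (a point): Tip of the working end of the creaser, on its axis, 90 mm from the handle's centre.
- bottle: Bystander: amber glass bottle with yellow cap, 72 mm across, 190 mm tall; origin at the centre of its underside.
- glue_pot: Bystander: yellow glue pot, 70 mm across, 70 mm tall; origin at the centre of its underside.
- tape_dispenser: Bystander: black tape dispenser, 70 x 150 mm, 75 mm tall; origin at the centre of its underside.

How it is judged (in metres and radians):
On the way, in this order (a step that is already met when the one before it is completed fails the run):
1. the keeper bar is turned fully open (more than 1.3 rad) (value of joint keeper above 1.3 rad), for 0.2 s.
2. with the bar still open (more than 1.2 rad), every tool present lies flat in a lane with its butt to the red rim (value of joint keeper above 1.2 rad and x of awl in the frame of tray between -0.06 and 0.015 m and y of awl in the frame of tray between -0.088 and 0.134 m and z of awl in the frame of tray between 0.012 and 0.019 m and x of each of awl_tip, knife_tip, punch_tip, rasp_tip, creaser_tip in the frame of tray above 0.03 m and angle between the x axis of each of awl, knife, punch, rasp, creaser and the x axis of tray, either way round below 0.22 rad and linear speed of each of awl, knife, punch, rasp, creaser below 0.02 m/s and x of knife in the frame of tray between -0.06 and 0.015 m and y of knife in the frame of tray between -0.088 and 0.134 m and z of knife in the frame of tray between 0.012 and 0.019 m and x of punch in the frame of tray between -0.06 and 0.015 m and y of punch in the frame of tray between -0.088 and 0.134 m and z of punch in the frame of tray between 0.012 and 0.019 m and x of rasp in the frame of tray between -0.06 and 0.015 m and y of rasp in the frame of tray between -0.088 and 0.134 m and z of rasp in the frame of tray between 0.012 and 0.019 m and x of creaser in the frame of tray between -0.06 and 0.015 m and y of creaser in the frame of tray between -0.088 and 0.134 m and z of creaser in the frame of tray between 0.012 and 0.019 m), for 0.2 s.
At the end, for the whole second after the job is handed in: Each tool present rests flat on the tray floor in a lane (handle centre at tray x -60..15, y -88..134, z 12..19 mm), within 0.22 rad of the lane's line, tip away from the red rim (tray x over 30 mm); keeper under 0.1 rad, both tabs out (under 2 mm) (x of awl in the frame of tray between -0.06 and 0.015 m and y of awl in the frame of tray between -0.088 and 0.134 m and z of awl in the frame of tray between 0.012 and 0.019 m and x of each of awl_tip, knife_tip, punch_tip, rasp_tip, creaser_tip in the frame of tray above 0.03 m and angle between the x axis of each of awl, knife, punch, rasp, creaser and the x axis of tray, either way round below 0.22 rad and linear speed of each of awl, knife, punch, rasp, creaser below 0.02 m/s and x of knife in the frame of tray between -0.06 and 0.015 m and y of knife in the frame of tray between -0.088 and 0.134 m and z of knife in the frame of tray between 0.012 and 0.019 m and x of punch in the frame of tray between -0.06 and 0.015 m and y of punch in the frame of tray between -0.088 and 0.134 m and z of punch in the frame of tray between 0.012 and 0.019 m and x of rasp in the frame of tray between -0.06 and 0.015 m and y of rasp in the frame of tray between -0.088 and 0.134 m and z of rasp in the frame of tray between 0.012 and 0.019 m and x of creaser in the frame of tray between -0.06 and 0.015 m and y of creaser in the frame of tray between -0.088 and 0.134 m and z of creaser in the frame of tray between 0.012 and 0.019 m and value of joint each of tab_a, tab_b below 0.002 m and value of joint keeper below 0.1 rad); the robot touches nothing.
It fails at once if the bottle is moved more than 3 cm or tipped (distance of bottle from where it was at the start of the episode above 0.03 m or angle between bottle's own z axis and vertical above 0.3 rad).
It fails at once if the glue pot is moved more than 3 cm or tipped (distance of glue_pot from where it was at the start of the episode above 0.03 m or angle between glue_pot's own z axis and vertical above 0.3 rad).
It fails at once if the tape dispenser is moved more than 3 cm or tipped (distance of tape_dispenser from where it was at the start of the episode above 0.03 m or angle between tape_dispenser's own z axis and vertical above 0.3 rad).
Of awl, knife, punch, rasp, creaser only 3 to 5 are there at a start; the rules pass over those that are not, and their reading is None.
At some moment in a run one of awl, knife, punch, rasp, creaser may be knocked a few centimetres aside while the robot is not near it.
Once in a run the grip may slacken for a moment while it holds something.
It also fails if it takes over 210 s, if anything falls off the work surface, if the arm or the gripper's body presses on something with over 40 N, if the wrist force passes 120 N, or if a joint passes its speed limit or range.

ROBOT

A 6-joint arm with a two-finger parallel gripper is mounted at the origin on the work surface. World frame = base frame: x ahead of the robot, y to its left, z up, the work surface at z = 0. Lengths are in m, angles in degrees, forces in N, time in s.
With the tool pointing down it reaches from about 0.325 to 0.775 m from the base axis. Payload 5.5 kg.
Tool frame: the origin (TCP) lies at the centre of the arm's flange, where the gripper is bolted on; the fingertips stand 182 mm ahead of it and the grasp point (between the pads) lies 163 mm ahead of it; z points along the fingers, y is the line along which they close (so a half turn about z gives the same grasp; the last joint's range is limited). The gripper opens to 88 mm and grips with 3 to 60 N. Pads are 20 mm wide; open, the fingers measure 115 mm over their backs; the gripper's body (75 mm by 178 mm) begins 61 mm behind the grasp point.
Start: joints at [-69.368, 5.22, 70.514, -0, 104.267, -3.249], TCP at [0.243, -0.549, 0.405] pointing down, gripper open.
Joint ranges: [-164.24, 164.24], [-49.07, 125.15], [9.68, 141.18], [-86.29, 266.29], [3.28, 154.24], [-151.56, 151.56]. Speed limits (degrees/s): [147.25, 147.25, 172.46, 180, 180, 180].

INTERFACE

Orientations are given as [roll, pitch, yaw] about the fixed x, y, z axes, in that order (R = Rz(yaw) Ry(pitch) Rx(roll)).
In Python, from station import r, optics gives the robot as it stands (r), with the cameras (optics). Calls block until the motion is done:
- r.reach(position, orientation): joint-space move of the TCP to a pose.
- r.servo_line(position, rotation=None, speed=0.15): straight line of the TCP; rotation=None keeps the orientation; speed is the mean speed in m/s.
- r.move_joints(angles): joint-space move.
- r.let_go() and r.grab(squeeze=None): open the fingers fully, or close them until they stop; squeeze is the grip in N (None keeps the last).
- r.wait(seconds).
- r.inverse_kinematics(position, orientation): joint angles nearest the present ones, or None.
- r.sense(): the state.
- optics.snapshot(name): name is "side" or "top" or "wrist"; returns a dict with "frame" (384x512x3 uint8, red, green, blue), "fx", "fy", "cx", "cy" (pixels), "R" (3x3) and "t" (3): a world point X has camera coordinates R X + t. Camera axes: x right, y down, z forward; pixel columns grow to the right and rows downward; lengths in m; the calibration is good to about 2 mm. A picture is of the moment at which its call begins. There is no depth.
A pose or a line that the arm cannot do raises r.IKError and nothing moves.
- r.hand_in(): hands the job in; it is judged then, once.
The state is a dict: "clock": time; "joints": joint angles; "joint_vel": joint speeds; "joint_torque": joint torques, N m; "tcp_pos": TCP position; "orientation": TCP orientation; "contact_force": force on the tool from outside, world axes, zero at the start; "torque": the same for the moment, N m; "opening": finger opening in m; "gripper_force": force on a finger pad.
Only numpy, scipy, OpenCV 4.12 (cv2) and the standard library are available. Lean on these libraries where they do the work, as an engineer would, in place of code of your own. Each camera call takes 0.05 s, during which the arm holds its last target. There are 200 camera calls.

## Working session

There is one attempt and no reset: what is moved stays moved. The work goes in short steps, each a Python script; the robot and the scene stay as the last script left them, time stands still between calls to the robot, and variables do not carry over. Pictures are saved under pics/ and viewed, at most 14 in all, crops included, and the job is handed in when it is done.

```bash
mkdir -p pics; ls; python3 - <<'E'
from station import r, optics
import cv2,numpy as np
s=optics.snapshot("top");cv2.imwrite("pics/top0.png",cv2.resize(s["frame"][...,::-1],(800,600),interpolation=cv2.INTER_CUBIC))
np.savez("top0.npz",**s)
print({k:np.round(s[k],4).tolist() for k in s if k!="frame"})
s=optics.snapshot("side");cv2.imwrite("pics/side0.png",s["frame"][...,::-1])
print(r.sense())
E
```

```text
pics
station.py
{'fx': 390.984, 'fy': 390.984, 'cx': 259.1484, 'cy': 188.7938, 'R': [[-0.0168, -0.9997, -0.0171], [-0.9848, 0.0195, -0.1728], [0.1731, 0.0139, -0.9848]], 't': [0.088, 0.6111, 1.1409]}
{'clock': 0.1, 'joints': array([-6.93668357e+01,  5.25893999e+00,  7.05762126e+01, -8.05667514e-04,
        1.04265910e+02, -3.24898298e+00]), 'joint_vel': array([-0.0022876 , -0.11975492, -0.24816007, -0.06696822, -0.04792827,
       -0.01164411]), 'joint_torque': array([ 3.75764823e-03, -4.47857809e+01, -4.07569134e+01,  7.01940665e-02,
        2.84456142e-02, -1.15802022e-04]), 'tcp_pos': array([ 0.24292565, -0.54867975,  0.40360599]), 'orientation': array([-1.79899056e+02, -4.94780952e-03,  2.38819451e+01]), 'contact_force': array([ 0.2743772 ,  0.54349728, -0.0756283 ]), 'torque': array([-0.03853403,  0.01898128, -0.02084187]), 'gripper_force': 0.0, 'opening': 0.08783521919323542}
```

View pics/top0.png

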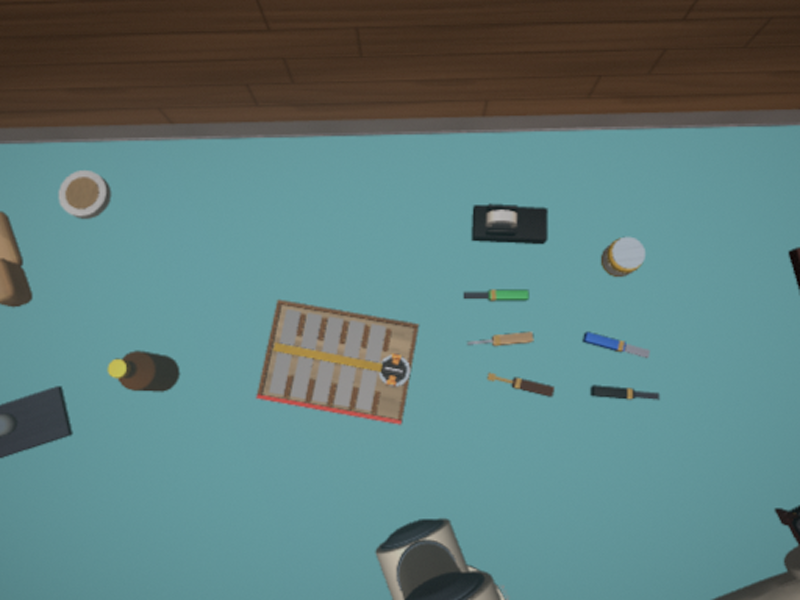

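View pics/side0.png

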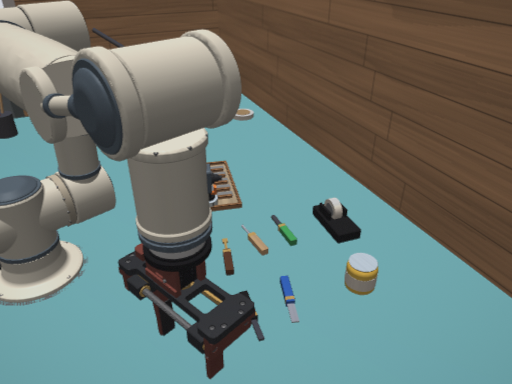

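```bash
cat > h.py <<'E'
from station import r, optics
import numpy as np, cv2
def ray(s,uv,z):
    "pixel (512x384 coordinates) -> world point at height z"
    R,t=np.array(s["R"]),np.array(s["t"]); c=-R.T@t
    d=R.T@np.array([(uv[0]-s["cx"])/s["fx"],(uv[1]-s["cy"])/s["fy"],1])
    return c+d*(z-c[2])/d[2]
def proj(s,X):
    p=np.array(s["R"])@np.array(X)+s["t"]; return np.array([s["fx"]*p[0]/p[2]+s["cx"],s["fy"]*p[1]/p[2]+s["cy"]])
def px8(U): return (np.array(U)+.5)/1.5625-.5
E
python3 - <<'E'
from h import *
s=dict(np.load("top0.npz"))
for n,z,l in [("tray TL TR BR BL",.016,[(279,301),(418,324),(401,423),(258,397)]),("knob",.066,[(395,369)]),
 ("creaser butt,band,tip",.012,[(553,391),(517,383),(489,377)]),("awl",.012,[(533,338),(494,340),(469,342)]),
 ("punch",.012,[(529,295),(490,295),(464,295)]),("knife",.012,[(585,338),(622,346),(648,354)]),("rasp",.012,[(591,391),(630,393),(658,396)]),
 ("glue top",.07,[(627,254)]),("tape",.05,[(473,225),(547,225)]),("bottle",.19,[(118,369)])]:
    P=np.array([ray(s,px8(u),z) for u in l])[:,:2]; print(n,P.round(3).tolist(), np.linalg.norm(np.diff(P,axis=0),axis=1).round(3),np.linalg.norm(P[0]).round(3))
for yaw in (0,90): 
  for p in ([.5,-.12],[.35,-.3],[.45,-.4]):
    j=r.inverse_kinematics([*p,.4],[180,0,yaw]); print(yaw,p,None if j is None else np.round(j))
E
```

```text
tray TL TR BR BL [[0.613, 0.333], [0.56, 0.053], [0.367, 0.09], [0.422, 0.371]] [0.285 0.197 0.286] 0.697
knob [[0.469, 0.098]] [] 0.479
creaser butt,band,tip [[0.423, -0.21], [0.44, -0.14], [0.453, -0.085]] [0.072 0.056] 0.472
awl [[0.528, -0.176], [0.526, -0.098], [0.523, -0.048]] [0.078 0.05 ] 0.557
punch [[0.616, -0.172], [0.617, -0.094], [0.618, -0.041]] [0.079 0.052] 0.639
knife [[0.527, -0.279], [0.509, -0.351], [0.493, -0.401]] [0.074 0.053] 0.596
rasp [[0.422, -0.284], [0.417, -0.359], [0.41, -0.413]] [0.076 0.054] 0.509
glue top [[0.683, -0.355]] [] 0.769
tape [[0.753, -0.061], [0.75, -0.208]] [0.147] 0.756
bottle [[0.471, 0.567]] [] 0.737
0 [0.5, -0.12] [-17.  -8.  84.  -0. 104.  73.]
0 [0.35, -0.3] [-45. -16.  91.  -0. 105.  45.]
0 [0.45, -0.4] [-45.   5.  71.  -0. 104.  45.]
90 [0.5, -0.12] [-17.  -8.  84.   0. 104. -17.]
90 [0.35, -0.3] [-45. -16.  91.   0. 105. -45.]
90 [0.45, -0.4] [-45.   5.  71.   0. 104. -45.]
```

```bash
python3 - <<'E'
from h import *
for n,p in [("wtools",[.42,-.22,.5]),("wtray",[.42,.21,.5])]:
    r.reach(p,[180,0,90]); r.wait(.3); s=optics.snapshot("wrist"); np.savez(n+".npz",**s)
    cv2.imwrite(f"pics/{n}.png",cv2.resize(s["frame"][...,::-1],(800,600),interpolation=cv2.INTER_CUBIC))
    R=np.array(s["R"]); q=r.sense(); print((-R.T@s["t"]).round(3),R.round(2).tolist(),q["tcp_pos"],q["clock"])
E
```

```text
[ 0.419 -0.153  0.479] [[1.0, -0.0, -0.0], [-0.0, -0.97, 0.24], [-0.0, -0.24, -0.97]] [ 0.41995947 -0.22048836  0.49974422] 1.8833
[0.42  0.277 0.479] [[1.0, -0.0, -0.0], [-0.0, -0.97, 0.24], [-0.0, -0.24, -0.97]] [0.42022409 0.20958343 0.4999735 ] 3.8167
```

View pics/wtools.png

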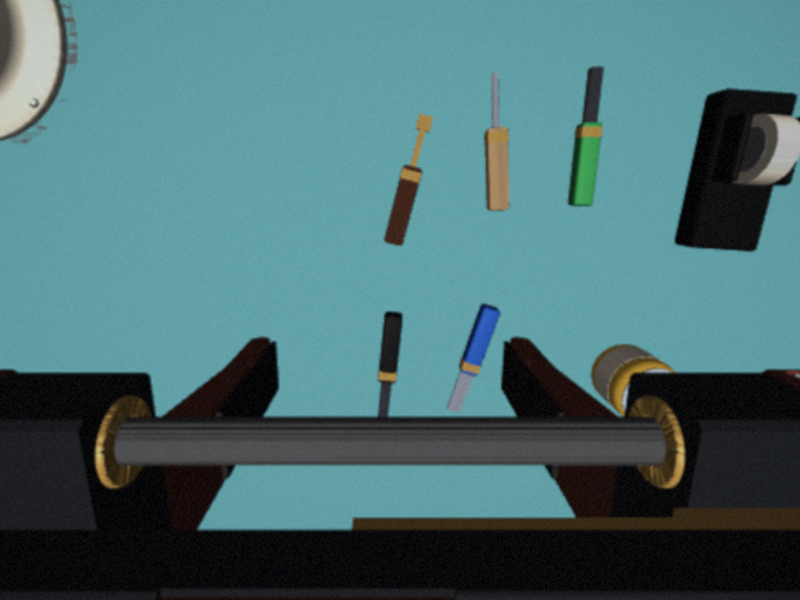

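View pics/wtray.png

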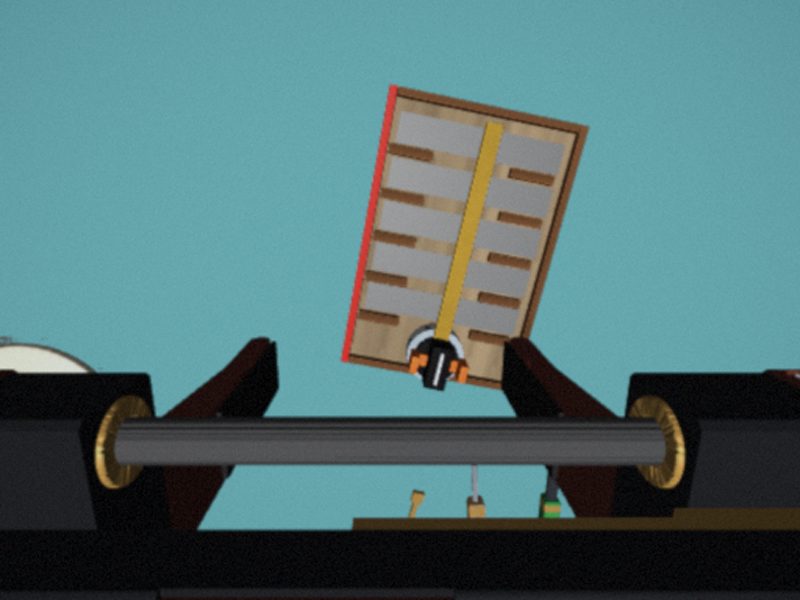

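```bash
cat >> h.py <<'E'
def tool(s,near,z=.012,rad=.085):
    "tool lying near 'near': handle centre xy, yaw (deg) towards the tip, length, handle width"
    f=cv2.cvtColor(s["frame"],cv2.COLOR_RGB2HSV).astype(int); rgb=s["frame"].astype(int)
    teal=(abs(f[...,0]-91)<8)&(f[...,1]>75)&(f[...,2]>80)
    m=cv2.morphologyEx((~teal).astype(np.uint8),cv2.MORPH_OPEN,np.ones((2,2),np.uint8))
    n,lab,st,_=cv2.connectedComponentsWithStats(m)
    best=None
    for i in range(1,n):
        if not 150<st[i,4]<6000: continue
        v,u=np.nonzero(lab==i); P=np.array([ray(s,q,z)[:2] for q in zip(u,v)])
        d=np.linalg.norm(P.mean(0)-near[:2])
        if d<rad and (best is None or d<best[0]): best=(d,P)
    if best is None: return None
    P=best[1]; c=P.mean(0); w=np.linalg.svd(P-c,full_matrices=False)[2][0]; a=(P-c)@w; b=(P-c)@[-w[1],w[0]]
    L=a.max()-a.min(); k=L/4
    if np.ptp(b[a>a.max()-k])>np.ptp(b[a<a.min()+k]): w=-w;a=-a;b=-b
    # axis from the handle alone
    h=a<a.min()+.075; C=P[h].mean(0); w2=np.linalg.svd(P[h]-C,full_matrices=False)[2][0]; w2*=np.sign(w2@w)
    W=np.median([np.ptp(((P-C)@[-w2[1],w2[0]])[abs(a-a.min()-x)<.004]) for x in (.02,.03,.04,.05,.06)])
    butt=((P-C)@w2).min(); return C+w2*(butt+.040),np.degrees(np.arctan2(w2[1],w2[0])),L,W
E
python3 - <<'E'
from h import *
s=dict(np.load("wtray.npz"))
TL,TR,BL=[ray(s,px8(u),.016)[:2] for u in [(391,86),(588,127),(343,362)]]
print(TL,TR,BL,np.linalg.norm(TR-TL),np.linalg.norm(TL-BL))
ex,ey=(TR-TL)/.2,(TL-BL)/.29; c=(TR+BL)/2; print(c,np.degrees([np.arctan2(ex[1],ex[0]),np.arctan2(-ey[0],ey[1])]))
print("knob",c-ey*.114,ray(s,px8((437,365)),.066), "BR",px8([0,0]),(proj(s,[*(c+.1*ex-.145*ey),.016])+.5)*1.5625)
a=np.radians(np.mean(np.degrees([np.arctan2(ex[1],ex[0]),np.arctan2(-ey[0],ey[1])])))
print("bar tip",(proj(s,[*(c+(-.114+.24)*np.array([-np.sin(a),np.cos(a)])),.039])+.5)*1.5625)
s=dict(np.load("wtools.npz")); t=dict(np.load("top0.npz"))
for n,p in dict(creaser=(.43,-.16),awl=(.527,-.12),punch=(.617,-.12),knife=(.51,-.34),rasp=(.416,-.345)).items(): print(n,tool(s,p),tool(t,p))
E
```

```text
[0.42048228 0.37391495] [0.6135457  0.33686464] [0.36704253 0.091     ] 0.196586394273478 0.2879178331583313
[0.49029411 0.21393232] [-10.86341102 -10.6965625 ]
knob [0.46928676 0.10271748] [0.46633925 0.10787079 0.066     ] BR [-0.18 -0.18] [514.3748885  393.09053463]
bar tip [491.99398542 123.17016208]
creaser (array([ 0.43312516, -0.17053327]), np.float64(75.14453372272749), np.float64(0.13132670595490228), np.float64(0.01972190341807012)) (array([ 0.42937974, -0.17479102]), np.float64(74.98325699013347), np.float64(0.13430434303127445), np.float64(0.020045960977335485))
awl (array([ 0.52868645, -0.13501033]), np.float64(94.57926326728551), np.float64(0.13082475252973383), np.float64(0.022321708363740055)) (array([ 0.52517466, -0.13981591]), np.float64(94.87017570648293), np.float64(0.13222914421414728), np.float64(0.02200061513087671))
punch (array([ 0.61669766, -0.12958252]), np.float64(88.9236529840407), np.float64(0.1291231656695487), np.float64(0.025336468183259672)) (array([ 0.6148579 , -0.13447004]), np.float64(89.24967405405786), np.float64(0.12942529851884305), np.float64(0.019257386900764215))
knife (array([ 0.51964356, -0.3151814 ]), np.float64(-106.22026566309594), np.float64(0.1307582911025934), np.float64(0.023794889629336062)) (array([ 0.51580856, -0.31824762]), np.float64(-106.53016791583559), np.float64(0.13185283504567968), np.float64(0.02211648092964567))
rasp None (array([ 0.41631067, -0.32622443]), np.float64(-95.61330932287288), np.float64(0.13058288623351832), np.float64(0.015626001248556454))
```

```bash
python3 - <<'E'
from h import *
out=[]
for n,p,yaw in [("w0",[.40,.21,.47],0),("w180",[.58,.21,.47],180)]:
    r.reach(p,[180,0,yaw]); r.wait(.3); s=optics.snapshot("wrist"); np.savez(n+".npz",**s)
    c=proj(s,[.49,.213,.016]).astype(int); x0=max(0,min(c[0]-130,252)); y0=max(0,min(c[1]-130,124))
    f=s["frame"][y0:y0+260,x0:x0+260,::-1]; out.append(cv2.resize(f,(400,400),interpolation=cv2.INTER_CUBIC)); print(n,x0,y0,c)
cv2.imwrite("pics/two.png",np.hstack(out))
E
```

```text
w0 118 0 [248 103]
w180 120 0 [250 105]
```

View pics/two.png

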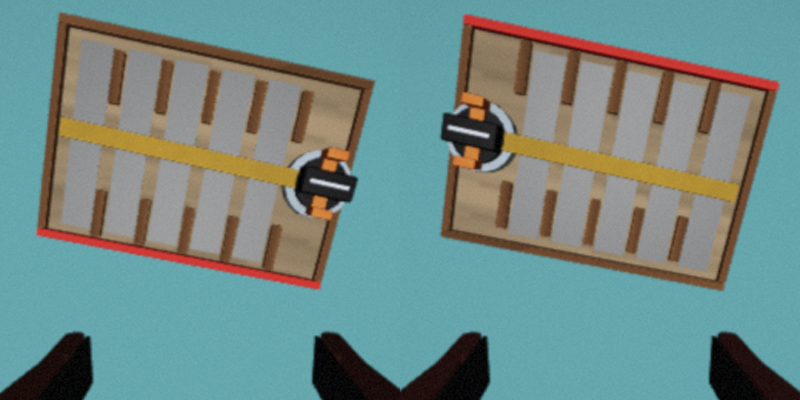

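```bash
python3 - <<'E'
from h import *
M={"TLp":0}
def fit(W,T):
    a=np.array(T);b=np.array(W);ca,cb=a.mean(0),b.mean(0);H=(a-ca).T@(b-cb)
    th=np.arctan2(H[0,1]-H[1,0],H[0,0]+H[1,1]); R=np.array([[np.cos(th),-np.sin(th)],[np.sin(th),np.cos(th)]]); o=cb-R@ca
    return o.round(4),np.degrees(th).round(2),((b-(a@R.T+o))*1000).round(1).tolist(),(R@[0,-.114]+o).round(4)
for n,x0,L,T,k in [("w0",118,[(59,13),(375,81),(319,288),(38,233)],[(.1,.145),(.1,-.145),(-.1,-.145),(-.1,.145)],(330,184)),
 ("w180",120,[(65,16),(378,86),(323,290),(43,237)],[(-.1,-.145),(-.1,.145),(.1,.145),(.1,-.145)],(68,132))]:
    s=dict(np.load(n+".npz")); g=lambda u,z:ray(s,(np.array(u)+.5)/400*260-.5+[x0,0],z)[:2]
    print(n,fit([g(u,.016) for u in L],T),g(k,.066).round(4))
s=dict(np.load("wtray.npz"));print(fit([ray(s,px8(u),.016)[:2] for u in [(391,86),(588,127),(343,362)]],[(-.1,.145),(.1,.145),(-.1,-.145)]))
s=dict(np.load("top0.npz"));print(fit([ray(s,px8(u),.016)[:2] for u in [(279,301),(418,324),(401,423),(258,397)]],[(.1,.145),(.1,-.145),(-.1,-.145),(-.1,.145)]))
E
```

```text
w0 (array([0.4897, 0.2142]), np.float64(-10.98), [[-2.0, -0.2], [-1.4, 1.2], [1.6, 1.3], [1.8, -2.3]], array([0.468 , 0.1022])) [0.4678 0.1025]
w180 (array([0.491 , 0.2157]), np.float64(-10.97), [[1.1, 0.8], [2.5, -2.3], [-2.6, -1.2], [-1.0, 2.8]], array([0.4693, 0.1038])) [0.4685 0.103 ]
(array([0.4909, 0.2136]), np.float64(-10.62), [[1.2, -0.6], [-2.3, -0.8], [1.2, 1.5]], array([0.4699, 0.1016]))
(array([0.4904, 0.2115]), np.float64(-10.86), [[-3.3, -2.2], [-0.9, 2.5], [2.1, 1.8], [2.1, -2.1]], array([0.4689, 0.0996]))
```

```bash
cat >> h.py <<'E'
TO=np.array([.4903,.2147]); TA=-10.9; K=np.array([.4686,.1030])
def tw(x,y):
    a=np.radians(TA); return TO+[np.cos(a)*x-np.sin(a)*y,np.sin(a)*x+np.cos(a)*y]
def knob(y0,dyaw):
    r.let_go(); r.reach([*K,.33],[180,0,y0]); r.servo_line([*K,.228],speed=.1); r.wait(.2)
    print("f0",r.sense()["contact_force"].round(1))
    r.grab(squeeze=25); r.wait(.3); q=r.sense(); print("open",q["opening"],q["gripper_force"],q["tcp_pos"].round(4))
    j=np.array(q["joints"]); n=8
    for i in range(1,n+1):
        k=j.copy(); k[5]-=dyaw*i/n; r.move_joints(k.tolist())
    r.wait(.3); q=r.sense(); print("end",q["opening"],q["orientation"].round(1),q["contact_force"].round(1),q["torque"].round(2),q["clock"])
    r.let_go(); r.wait(.2); r.servo_line([*K,.33],speed=.15)
E
python3 - <<'E'
from h import *
knob(90+TA,-80.6)
r.reach([.40,.21,.47],[180,0,0]); r.wait(.2); s=optics.snapshot("wrist"); cv2.imwrite("pics/open.png",s["frame"][...,::-1])
E
```

```text
f0 [ 0.7 -0.4  0.4]
open 0.03818770736244531 25.014194548130035 [0.4688 0.1029 0.2284]
end 0.03787152447704818 [179.9  -0.2  -1.1] [ 7.6 -4.2 -0.9] [-0.82 -1.23  0.32] 15.45
```

View pics/open.png

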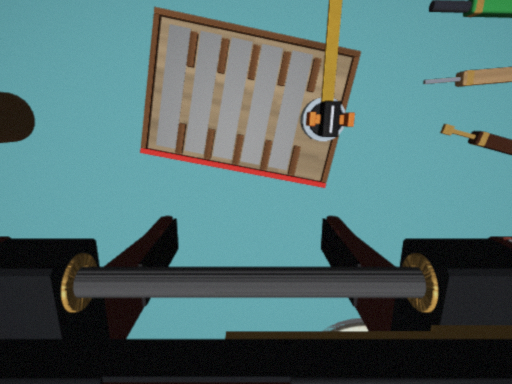

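```bash
cat >> h.py <<'E'
TIP=.182
def look(near,z=.42,yaw=90):
    a=np.radians(yaw); p=np.array(near[:2])-.10*np.array([np.cos(a),np.sin(a)])
    r.reach([*p,z],[180,0,yaw]); r.wait(.25); s=optics.snapshot("wrist"); d=tool(s,near,.014)
    print("look",None if d is None else (d[0].round(4),round(d[1],1),round(d[2],4),round(d[3],4))); return s,d
def pick(near,off,dep=.013):
    s,d=look(near)
    assert d is not None and abs(d[2]-.13)<.006 and .013<d[3]<.028,d
    c,th=d[0],d[1]; flip=not(0<th<180); yaw=th+180 if flip else th
    u=np.array([np.cos(np.radians(th)),np.sin(np.radians(th))]); g=c+off*u
    r.reach([*g,.30],[180,0,yaw]); r.servo_line([*g,dep+TIP],speed=.12); r.grab(squeeze=40); r.wait(.15)
    q=r.sense(); print("grip",q["opening"].round(4),q["tcp_pos"].round(4)); assert .017<q["opening"]<.023
    r.servo_line([*g,.33],speed=.2); print("lift",r.sense()["opening"].round(4)); return flip
def place(lane,x,off,tip,flip):
    g=tw(x+off,lane); r.reach([*g,.33],[180,0,TA+(180 if flip else 0)])
    o=r.sense()["opening"]; print("above",o.round(4)); assert .017<o<.023
    r.servo_line([*g,tip+.02+TIP],speed=.2); r.servo_line([*g,tip+TIP],speed=.05); r.wait(.2)
    q=r.sense(); print("down",q["opening"].round(4),q["tcp_pos"].round(4),q["contact_force"].round(1))
    r.let_go(); r.wait(.2); r.servo_line([*g,.33],speed=.2); print("t",r.sense()["clock"])
E
python3 - <<'E'
from h import *
f=pick((.617,-.11),.008)
place(.022,-.025,.008,.0205,f)
s=optics.snapshot("wrist"); np.savez("p1.npz",**s); cv2.imwrite("pics/p1.png",s["frame"][...,::-1])
E
```

```text
look (array([ 0.6168, -0.1301]), np.float64(89.0), np.float64(0.1301), np.float64(0.0184))Traceback (most recent call last):
  File "<stdin>", line 2, in <module>
  File "h.py", line 54, in pick
    q=r.sense(); print("grip",q["opening"].round(4),q["tcp_pos"].round(4)); assert .017<q["opening"]<.023
                              ^^^^^^^^^^^^^^^^^^
AttributeError: 'float' object has no attribute 'round'
```

Gripped already; fix the print and continue from there.

```bash
sed -i 's/q\["opening"\].round(4)/round(q["opening"],4)/g; s/r.sense()\["opening"\].round(4)/round(r.sense()["opening"],4)/; s/o\.round(4)/round(o,4)/' h.py
python3 - <<'E'
from h import *
q=r.sense(); print(q["opening"],q["tcp_pos"],q["contact_force"]); p=q["tcp_pos"]; assert .017<q["opening"]<.023
r.servo_line([p[0],p[1],.33],speed=.2)
place(.022,-.025,.008,.0205,False)
s=optics.snapshot("wrist"); np.savez("p1.npz",**s); cv2.imwrite("pics/p1.png",s["frame"][...,::-1])
E
```

```text
0.019425947321447687 [ 0.61692536 -0.12210861  0.19497798] [ 0.81284049 -0.4574674   0.25076195]
above 0.0195
down 0.0195 [0.4778 0.2396 0.2027] [-0.5  0.  -0.3]
t 30.0583
```

View pics/p1.png

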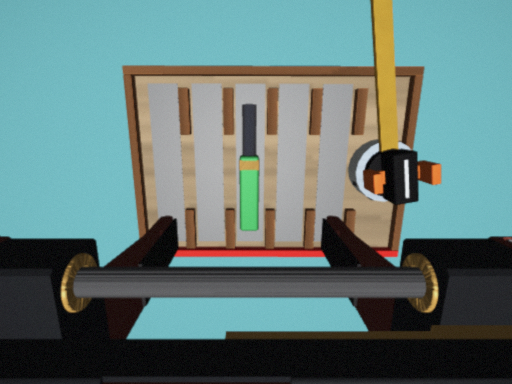

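```bash
python3 - <<'E'
from h import *
f=pick((.51,-.34),.008); place(.110,-.025,.008,.0205,f)
f=pick((.44,-.155),0); place(-.066,-.045,0,.0205,f)
s=optics.snapshot("wrist"); cv2.imwrite("pics/p2.png",s["frame"][...,::-1])
E
```

```text
look (array([ 0.519 , -0.3153]), np.float64(-106.5), np.float64(0.1305), np.float64(0.0205))
grip 0.02 [ 0.5168 -0.323   0.195 ]
lift 0.0198
above 0.0194
down 0.0194 [0.4945 0.326  0.2027] [-0.3  0.  -0. ]
t 42.525
look (array([ 0.4327, -0.1698]), np.float64(75.5), np.float64(0.1304), np.float64(0.0195))
grip 0.0197 [ 0.4327 -0.1698  0.195 ]
lift 0.0194
above 0.0194
down 0.0196 [0.4337 0.1584 0.2027] [-1.  -0.7 -0.8]
t 54.125
```

View pics/p2.png

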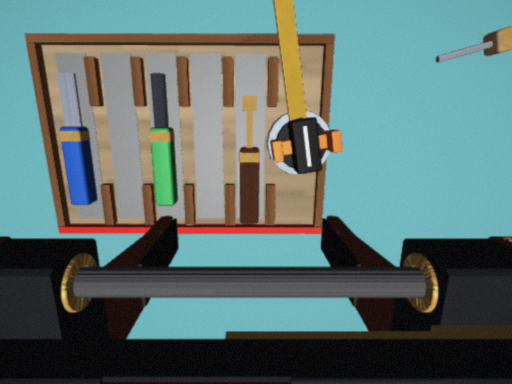

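```bash
python3 - <<'E'
from h import *
f=pick((.527,-.115),.008); place(.066,-.025,.008,.0268,f)
f=pick((.413,-.345),.008); place(-.022,-.025,.008,.0268,f)
r.reach([.40,.21,.45],[180,0,0]); r.wait(.25)
s=optics.snapshot("wrist"); np.savez("p3.npz",**s); cv2.imwrite("pics/p3.png",cv2.resize(s["frame"][:260,90:430,::-1],(785,600),interpolation=cv2.INTER_CUBIC))
E
```

```text
look (array([ 0.5285, -0.135 ]), np.float64(94.6), np.float64(0.1302), np.float64(0.0211))
grip 0.0195 [ 0.5278 -0.1271  0.195 ]
lift 0.0193
above 0.0192
down 0.0198 [0.4862 0.2828 0.2091] [-0.  -0.4 -0.7]
t 66.0333
look (array([ 0.3916, -0.2985]), np.float64(-101.3), np.float64(0.1298), np.float64(0.0203))
grip 0.0195 [ 0.3901 -0.3063  0.195 ]
lift 0.0196
above 0.0192
down 0.0196 [0.4695 0.1964 0.2091] [-0.1 -0.4 -0.9]
t 78.1333
```

View pics/p3.png

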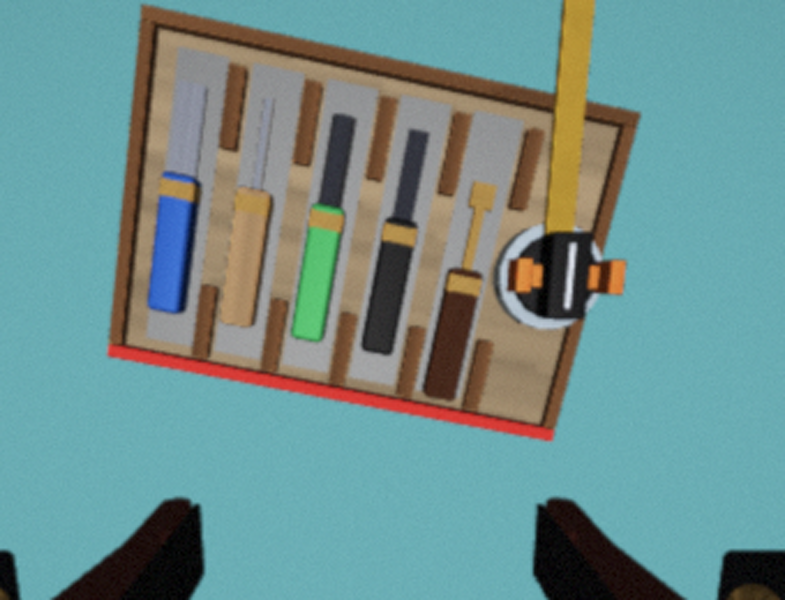

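```bash
python3 - <<'E'
from h import *
knob(90+TA-80.2,80.6)
r.reach([.40,.21,.45],[180,0,0]); r.wait(.25)
s=optics.snapshot("wrist"); cv2.imwrite("pics/p4.png",cv2.resize(s["frame"][:260,90:430,::-1],(785,600),interpolation=cv2.INTER_CUBIC))
E
```

```text
f0 [ 0.8 -0.  -0.3]
open 0.03808988861307782 25.01622587442398 [0.4686 0.1022 0.2284]
end 0.03812252133276412 [179.9   0.2  78.9] [ 0.8 -4.6  0.8] [-0.9  -0.27  0.07] 87.075
```

View pics/p4.png

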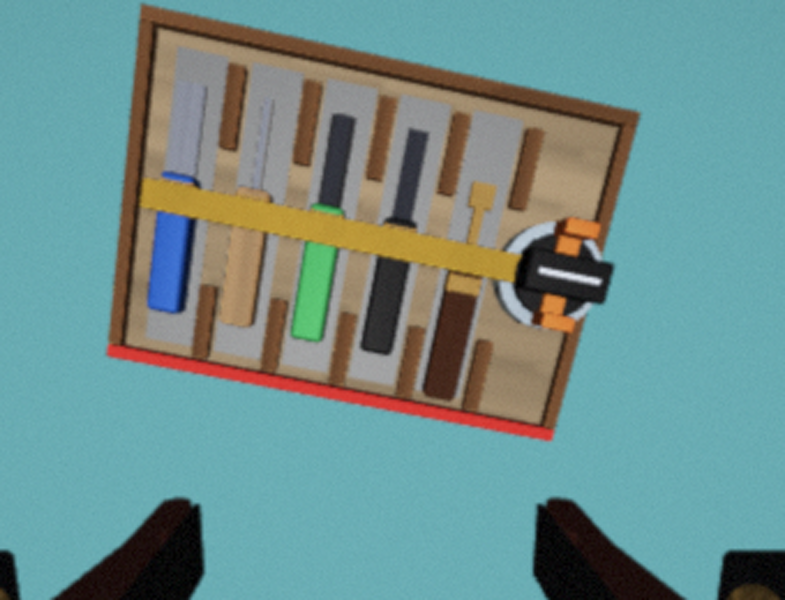

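```bash
python3 -c "
from station import r, optics
print(r.hand_in())"
```

```text
the job is handed in; nothing more can be done
None
```

The job is handed in: all five tools lie flat in their lanes with butts to the red rim, and the last picture shows the bar closed across them with both tabs sprung out. I kept clear of the bottle, glue pot and tape dispenser, and the clock was at about 87 s after closing. The hand-in returned no verdict.

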